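# Move a large glass slide from the warming plate to the draining rack with a spatula

## Task

The large glass slide on the warming plate is dry and ready for rinsing: take the blue-handled spatula, slide its blade under the glass (let the plate's rear lip stop the glass from running away), and lift it off on the blade. Set it down gently across the two steel rods of the draining rack, centred between the ends and sides of the rack and square to the rods, then draw the spatula out from under it and lay the spatula flat on the bench. Handle the glass only with the spatula, never with the gripper, do not press it hard or let it tip, and leave the dropper bottle, the dish and the slide box where they are.

Things in the scene. Friction and masses are not known exactly. Their poses are not given: they have to be found in the camera images.
- spatula: Cranked steel spatula, loose, 115 g. Blade 100 mm long (x) x 48 mm wide (y) x 2 mm thick. Origin: centre of the blade's underside; x to the front edge, z up. A 14 mm wide strap rises from the blade's rear (x = -50) to the blue handle, a bar along x from x = -63 to -171 mm. Starts lying flat on its blade, handle in the air towards the robot; it rests stably so (centre of mass at x = -35 mm).
- spatula_grip (a point): Point on the axis of the spatula's handle near its front end: x = -85, y = 0, z = +43 mm from spatula's origin, same axes. The handle is 18 mm wide (y) and 22 mm high. Gripped here from above across its width, the fingertips stay clear of bench, plate and glass.
- spatula_edge (a point): Middle of the blade's straight front edge, on its underside: x = +50 mm from spatula's origin, same axes. Over the last 14 mm the blade thins from 2 to 1.2 mm.
- slide: Large glass slide, loose, about 130 g: pale green plate 90 (x) x 100 (y) x 6 mm with a brown rock slice on top. Origin: centre of its underside, z up. Each lower edge is bevelled: the underside is set in 6 mm and the bevel rises 3 mm, so a blade kept on the surface runs in under it. Too wide for the gripper. Starts flat on the warming plate, within 7 degrees of square to its lip.
- warmer: Warming plate, fixed: white housing, flat dark metal top 200 mm deep (x) x 230 mm wide (y), 55 mm above the bench. Origin: centre of its underside, on the bench; its front (-x, with the knob) faces roughly the robot (yaw within 9 degrees). May stand left or right, the rack on the other side.
- warmer_lip (a point): Middle of the foot of the rear lip's inner face: x = +92 mm, z = 55 mm from warmer's origin, same axes. The steel lip stands 8 mm above the top along the rear and both sides (inner faces at y = +-110 mm); the front edge (x = -100 mm) has none. The glass pushed to +x stops here, its centre then 45 mm before the lip.
- rack: Draining rack, fixed: white enamel drip tray, blue rim, 200 (x) x 150 (y) x 24 mm high, with two steel rods above it along x, from x = -85 to +85 mm. Origin: centre of the tray's underside, on the bench; -x is its front, roughly towards the robot (yaw within 9 degrees). The glass belongs with its centre over this point.
- rack_top (a point): Point midway between the rods at the height of their tops, 56 mm above rack's origin, same axes; the glass rests at this height. Rods 12 mm in diameter, axes at y = +-38 mm, 64 mm clear between them; nothing lies between or below them above 24 mm, front and rear are open: the blade can be lowered between them and drawn out to -x.
- bottle: Amber dropper bottle with orange label and pink bulb, 48 mm diameter, 116 mm high, loose; leave alone. Origin: centre of its foot.
- dish: Closed clear Petri dish, 96 mm diameter, 18 mm high, loose; leave alone. Origin: centre of its underside.
- slidebox: Green plastic slide box, 87 x 102 x 35 mm, loose; leave alone. Origin: centre of its underside.
Not all that is in view belongs to the job. Of the things that look like the spatula, take the one that is farthest to the robot's right at the start. There is more than one size of the slide; the one meant has the size given above.

How it is judged:
On the way, in this order (a step that is already met when the one before it is completed fails the run):
1. the glass is lifted clear of the warming plate (underside at least 20 mm above its top), carried by the spatula (z of slide in the frame of warmer above 0.075 m and contact force between spatula and slide above 0.4 N and angle between slide's own z axis and vertical below 0.3 rad), for 0.3 s.
2. the glass rests on both rods, centred and square, with the spatula no longer touching it (x of slide in the frame of rack between -0.015 and 0.015 m and y of slide in the frame of rack between -0.01 and 0.01 m and z of slide in the frame of rack between 0.053 and 0.06 m and angle between slide's own z axis and vertical below 0.06 rad and (angle between the x axis of slide and the x axis of rack, either way round below 0.12 rad or angle between the x axis of slide and the y axis of rack, either way round below 0.12 rad) and contact force between slide and rack above 0.4 N and contact force between slide and spatula below 0.05 N and linear speed of slide below 0.01 m/s), for 0.3 s.
At the end, for the whole second after the job is handed in: The glass lies at rest on both rods of the draining rack, level, its centre within 15 mm of the rack's centre along the rods and within 10 mm across them, its sides within 7 degrees of the rods' direction, with the spatula not touching it; the spatula lies at rest flat on its blade on the bench (all of step 2 and height (world z) of spatula below 0.006 m and angle between spatula's own z axis and vertical below 0.06 rad and linear speed of spatula below 0.01 m/s and contact force between spatula and table above 0.4 N).
It fails at once if the gripper or arm touches the glass (contact force between any of the fingers, the arm and slide above 0.5 N).
It fails at once if the glass tips by more than 25 degrees (angle between slide's own z axis and vertical above 0.436 rad).
It fails at once if the glass is pressed or pushed against the warming plate with more than 40 N (contact force between slide and warmer above 40 N).
It fails at once if the glass is put on the rack with more than 20 N (dropped or pressed) (contact force between slide and rack above 20 N).
It fails at once if bottle, dish or slide box moved by more than 20 mm (distance of any of bottle, dish, slidebox from where it was at the start of the episode above 0.02 m).
It also fails if it takes over 67 s, if anything falls off the work surface, if the arm or the gripper's body presses on something with over 40 N, if the wrist force passes 120 N, or if a joint passes its speed limit or range.

## Robot

A 6-joint arm with a two-finger parallel gripper is mounted at the origin on the work surface. World frame = base frame: x ahead of the robot, y to its left, z up, the work surface at z = 0. Lengths are in m, angles in rad, forces in N, time in s.
With the tool pointing down it reaches from about 0.35 to 0.85 m from the base axis. Payload 8.1 kg.
Tool frame: the origin (TCP) lies on the centre line of the jaws, within the pads' length; the fingertips stand robot.tips_ahead ahead of it and the grasp point (between the pads) lies 6 mm ahead of it (robot.tips_ahead is the distance from the TCP to the fingertips, in m); z points along the fingers, y is the line along which they close (so a half turn about z gives the same grasp; the last joint's range is limited). The gripper opens to 93 mm and grips with 3 to 60 N. Pads are 15 mm wide; open, the fingers measure 128 mm over their backs; the gripper's body (75 mm by 188 mm) begins 65 mm behind the grasp point.
Start: joints at [-1.42, 0.13, 1.488, -0, 1.523, -0.085], TCP at [0.14, -0.583, 0.244] pointing down, gripper open.
Joint ranges: [-2.96, 2.96], [-0.89, 2.26], [0.02, 2.5], [-1.34, 4.48], [0, 2.73], [-2.66, 2.66]. Speed limits (rad/s): [2.39, 2.39, 2.79, 3.14, 3.14, 3.14].

## Interface

Orientations are given as a rotation vector (axis times angle).
In Python, from plant import robot gives the robot as it stands.
- The arm moves only by the tool apply_moves, never from a script. Its arguments are lists of equal length, an entry for each row: "delta_pos": the shift along the tool's x, y, z in cm, a list of three; "twist": the turn about the tool's z in rad. A call has 1 to 8 rows; each row shifts and turns the commanded pose from where the row before left it, along the tool's axes as they then stand; what a row does not reach is not made up. A row lasts 1/8 s, in which the tool goes at most 62.5 mm and 10.7 degrees, less where a joint would pass 70% of its speed; a pose out of reach is approached as far as the arm can. A call with a gripper value outside its range is refused whole. "gripper" is the finger opening in cm, from 0 to 9.3, set as the call begins (left out, the last holds). The fingers move at their own pace and stop on an object; "squeeze" is the grip in N (left out, the last holds). Time passes only in rows, so rows that do not move let the fingers close. It gives the time, the measured TCP pose, the force, the opening and the grip force at its end, in the units of the state.
- robot.read_state(): the state, without advancing time (a new reading comes with each control period).
- robot.read_camera(name): name is "scene" or "top"; returns a dict with "frame" (400x640x3 uint8, red, green, blue), "vertical_fov" (degrees; the focal length in pixels is half the picture's height over the tangent of half this angle, whatever the lens; pixels are square), "cx", "cy" (the principal point, pixels), "k1" (the pictures are not rectified: a ray, as slopes to the right and down, at radius r is drawn at 1 + k1 r^2 times it, then the intrinsics apply), "R" (3x3) and "t" (3): a world point X has camera coordinates R X + t. Camera axes: x right, y down, z forward; pixel columns grow to the right and rows downward; lengths in m; the calibration is good to about 2 mm. A picture is of the moment at which its call begins. There is no depth.
- robot.close_job(): hands the job in; it is judged then, once.
The state is a dict: "t": time; "q": joint angles; "dq": joint speeds; "joint_torque": joint torques, N m; "tool_pos": TCP position; "orientation": TCP orientation; "force": force on the tool from outside, world axes, zero at the start; "wrist_torque": the same for the moment, N m; "opening": finger opening in m; "gripper_force": force on a finger pad.
Only numpy, scipy, OpenCV 4.12 (cv2) and the standard library are available. Lean on these libraries where they do the work, as an engineer would, in place of code of your own. Each camera call takes 0.05 s, during which the arm holds its last target. There are 200 camera calls.

## Working session

There is one attempt and no reset: what is moved stays moved. The work goes in short steps, Python scripts to look and compute and a tool call to move; the robot and the scene stay as the last step left them, time stands still between calls to the robot, and variables do not carry over. Pictures are saved under pics/ and viewed, at most 11 in all, crops included, and the job is handed in when it is done.

Besides the shell and the picture viewer there is one more tool, called after "Call:" as a command line: name --pt "numbers of a row" for each row, then --argument value for the rest. apply_moves: Moves the arm, as the interface text tells. Its arguments: {"type":"object","properties":{"delta_pos":{"type":"array"},"twist":{"type":"array"},"gripper":{"type":"number"},"squeeze":{"type":"number"}},"required":["delta_pos","twist"]}

```bash
mkdir -p pics; ls
cat > h.py <<'E'
import numpy as np, cv2
from plant import robot
def cam(n):
    c=robot.read_camera(n); c['R']=np.array(c['R']); c['t']=np.array(c['t'])
    c['f']=200/np.tan(np.radians(c['vertical_fov'])/2); return c
def save(c,fn,box=None,s=1):
    im=c['frame'][...,::-1]
    if box: im=im[box[1]:box[3],box[0]:box[2]]
    if s!=1: im=cv2.resize(im,None,fx=s,fy=s,interpolation=cv2.INTER_CUBIC)
    cv2.imwrite('pics/'+fn,im)
def ray(c,p):
    p=np.atleast_2d(p).astype(float); d=(p-[c['cx'],c['cy']])/c['f']; u=d.copy()
    for _ in range(30): u=d/(1+c['k1']*(u**2).sum(1,keepdims=True))
    v=np.c_[u,np.ones(len(u))]@c['R']; return -c['R'].T@c['t'],v
def onz(c,p,z):
    o,v=ray(c,p); return o+v*((z-o[2])/v[:,2])[:,None]
def tri(c1,p1,c2,p2):
    o1,v1=ray(c1,p1);o2,v2=ray(c2,p2);v1=v1[0];v2=v2[0]
    s=np.linalg.lstsq(np.c_[v1,-v2],o2-o1,rcond=None)[0]
    a=o1+v1*s[0];b=o2+v2*s[1];return (a+b)/2,np.linalg.norm(a-b)
def proj(c,X):
    q=np.atleast_2d(X)@c['R'].T+c['t'];u=q[:,:2]/q[:,2:];u=u*(1+c['k1']*(u**2).sum(1,keepdims=True))
    return u*c['f']+[c['cx'],c['cy']]
E
python3 - <<'E'
from h import *
for n in('scene','top'):
    c=cam(n); save(c,n+'0.png'); print(n,c['f'],c['cx'],c['cy'],c['k1'],-c['R'].T@c['t'],c['R'].round(3).tolist())
s=robot.read_state();print(s,robot.tips_ahead)
E
```

```text
pics
scene 385.1060901516149 319.52867164139917 199.82516746330998 -0.0696247637074953 [1.24104256 0.50797471 0.87794447] [[-0.545, 0.839, -0.006], [0.549, 0.351, -0.758], [-0.633, -0.416, -0.652]]
top 463.19610443897454 318.2462364822247 195.47301235519484 -0.06335300593767162 [ 0.21262593 -0.00562546  1.71303748] [[-0.018, -1.0, -0.01], [-0.987, 0.019, -0.158], [0.158, 0.007, -0.987]]
{'t': 0.1, 'q': array([-1.42038423e+00,  1.31098549e-01,  1.48917103e+00,  2.19290305e-05,
        1.52302315e+00, -8.53751466e-02]), 'dq': array([ 0.00037887, -0.00359977, -0.00094322,  0.00033025,  0.00308381,
       -0.00115539]), 'joint_torque': array([ 1.34260812e-03, -5.61341643e+01, -4.93094838e+01,  7.70488777e-02,
        2.90977734e-02, -7.21954984e-05]), 'tool_pos': array([ 0.14013642, -0.58290993,  0.24268426]), 'orientation': array([-3.11809768e+00, -3.69314760e-01,  5.24089757e-05]), 'force': array([-0.43434871, -0.09669761, -0.54658291]), 'wrist_torque': array([-0.00726996,  0.01125344,  0.03028645]), 'gripper_force': 0.0, 'opening': 0.09299902849112031} 0.025
```

View pics/scene0.png

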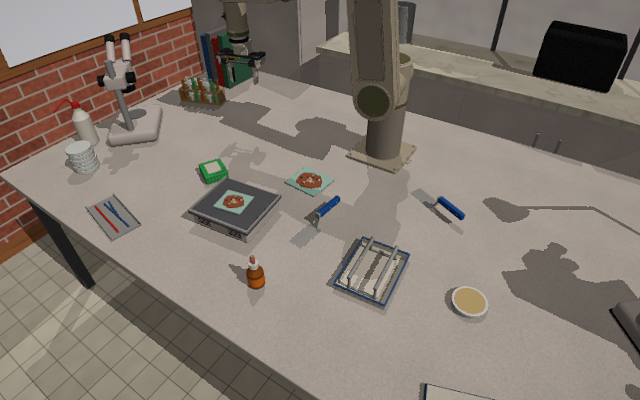

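View pics/top0.png

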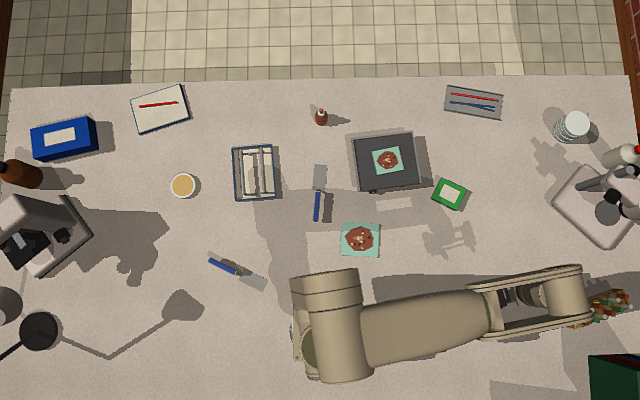

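Candidates, in top-view pixels:
- **Spatulas:** A is at (318,195) and B at (235,270). A is farther to the robot's right, since −y is image right, so I take A.
- **Slides:** one is on the warmer at (388,160), about 28 px or 100 mm wide. The other is on the bench at (360,240), about 40 px, so too large. I take the one on the warmer.

The rack is at (255,172), to the left of the warmer.

Run:
```python
from h import *
T=cam('top');S=cam('scene')
save(T,'topc.png',(225,105,425,245),4); save(S,'scec.png',(180,160,420,310),3.3)
def comps(c,lo,hi,box,mina):
    h=cv2.cvtColor(c['frame'],cv2.COLOR_RGB2HSV);m=cv2.inRange(h,lo,hi)
    k=np.zeros_like(m);k[box[1]:box[3],box[0]:box[2]]=m[box[1]:box[3],box[0]:box[2]]
    cs,_=cv2.findContours(k,cv2.RETR_EXTERNAL,cv2.CHAIN_APPROX_NONE)
    for q in sorted(cs,key=cv2.contourArea,reverse=True):
        if cv2.contourArea(q)>mina: print(cv2.contourArea(q),cv2.boundingRect(q),cv2.boxPoints(cv2.minAreaRect(q)).round(1).tolist())
print('T blue');comps(T,(100,120,40),(130,255,255),(225,130,425,240),15)
print('S blue');comps(S,(100,120,40),(130,255,255),(290,180,350,230),15)
print('T glass');comps(T,(70,40,60),(95,255,255),(340,130,430,190),60)
print('S glass');comps(S,(70,40,60),(95,255,255),(200,180,265,220),60)
for p in((388,160),(375,155),(365,165),(410,180),(320,170),(312,150),(256,146)): print(p,T['frame'][p[1],p[0]],cv2.cvtColor(T['frame'][p[1]:p[1]+1,p[0]:p[0]+1],cv2.COLOR_RGB2HSV)[0,0])
```

```text
T blue
80.5 (313, 192, 7, 29) [[312.8999938964844, 219.89999389648438], [315.5, 191.6999969482422], [319.3999938964844, 192.0], [316.79998779296875, 220.3000030517578]]
S blue
133.0 (317, 196, 23, 21) [[316.79998779296875, 211.0], [336.79998779296875, 194.3000030517578], [341.0, 199.5], [321.1000061035156, 216.10000610351562]]
T glass
623.0 (372, 146, 32, 29) [[371.1000061035156, 151.1999969482422], [398.70001220703125, 145.39999389648438], [403.70001220703125, 169.1999969482422], [376.20001220703125, 175.0]]
S glass
531.5 (213, 190, 41, 24) [[212.60000610351562, 206.3000030517578], [218.60000610351562, 186.3000030517578], [253.10000610351562, 196.60000610351562], [247.10000610351562, 216.60000610351562]]
(388, 160) [157  87  54] [ 10 167 157]
(375, 155) [145 186 164] [ 74  56 186]
(365, 165) [75 74 74] [ 0  3 75]
(410, 180) [73 73 71] [30  7 73]
(320, 170) [140 138 130] [ 24  18 140]
(312, 150) [191 177 162] [ 16  39 191]
(256, 146) [ 51  70 103] [109 129 103]
```

View pics/topc.png

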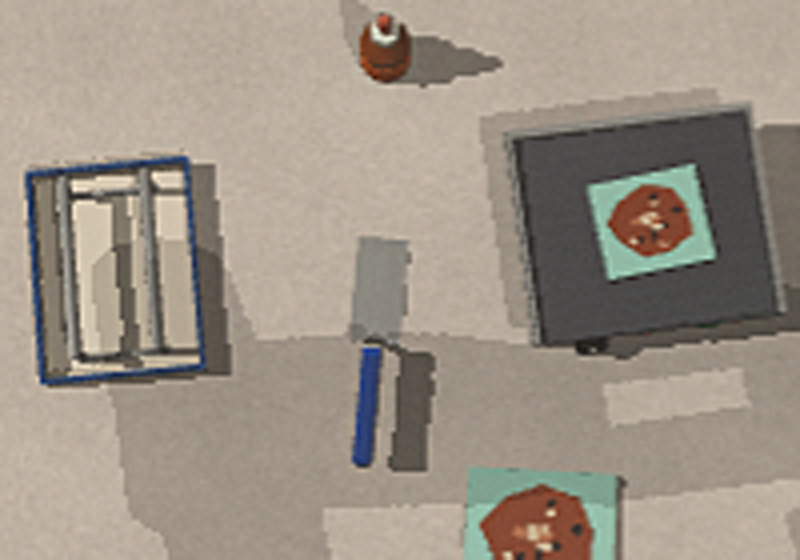

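View pics/scec.png

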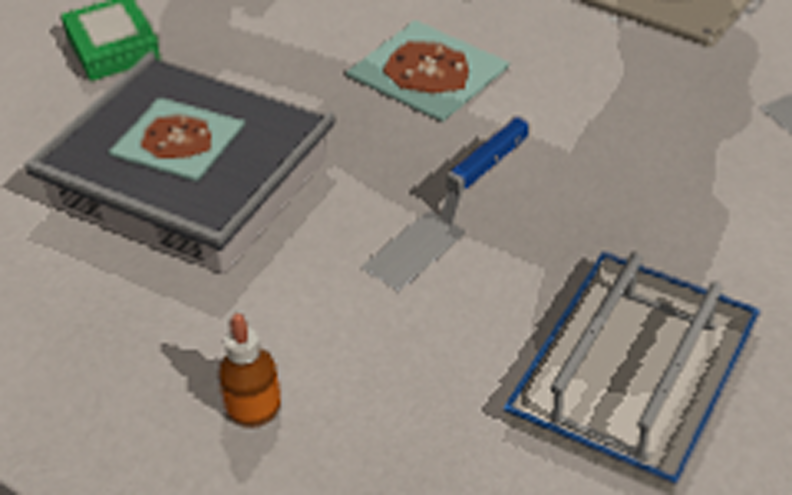

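Top crop: spatula A's blade has corners near px (315,164) and (325,190), with its handle towards the robot. The warmer's front edge runs (360,191)–(421,184), and the rack rim spans (231,148)–(276,198). The scene crop shows the same things with the bottle well clear. Next I convert these to metric positions.

Run:
```python
from h import *
T=cam('top');S=cam('scene')
def mask(c,lo,hi,box):
    h=cv2.cvtColor(c['frame'],cv2.COLOR_RGB2HSV);m=cv2.inRange(h,lo,hi)
    k=np.zeros_like(m);k[box[1]:box[3],box[0]:box[2]]=m[box[1]:box[3],box[0]:box[2]];return k
def rect(P):
    r=cv2.minAreaRect(P[:,:2].astype(np.float32)*1000);return np.round(r[0],1),np.round(r[1],1),round(r[2],2)
def pts(m): 
    n,l,s,_=cv2.connectedComponentsWithStats(m);i=1+s[1:,4].argmax()
    y,x=np.nonzero(l==i);return np.c_[x,y].astype(float)
out={}
for n,c,bb,gb in(('T',T,(300,185,330,225),(340,130,430,190)),('S',S,(290,180,350,230),(200,180,265,220))):
    P=pts(mask(c,(100,120,40),(130,255,255),bb));out[n]=P.mean(0)
    Q=onz(c,P,.054 if n=='T' else .045);d=Q[:,:2]-Q[:,:2].mean(0);v=np.linalg.svd(d)[2][0];v*=np.sign(v[0]);a=d@v
    print(n,'handle',Q.mean(0).round(4),'yaw',np.degrees(np.arctan2(v[1],v[0])).round(2),'ext',a.min().round(4),a.max().round(4))
    m=mask(c,(70,40,60),(95,255,255),gb);cs=max(cv2.findContours(m,0,1)[0],key=cv2.contourArea)[:,0]
    print(n,'glass',rect(onz(c,cs,.061)))
    out[n+'g']=cv2.minAreaRect(cs.astype(np.float32))[0]
print('tri handle',tri(T,out['T'],S,out['S']),'glass',tri(T,out['Tg'],S,out['Sg']))
bl=np.array([(360,237),(409,240),(400,340),(350,335)])/4+[225,105]
B=onz(T,bl,.001);print('blade T',B.mean(0).round(4),B.round(3)[:,:2].tolist())
bs=np.array([(362,268),(398,290),(462,236),(425,212)])/3.3+[180,160]
B=onz(S,bs,.001);print('blade S',B.mean(0).round(4),B.round(3)[:,:2].tolist())
m=mask(T,(0,0,40),(180,60,95),(345,125,425,195));cs=max(cv2.findContours(cv2.morphologyEx(m,cv2.MORPH_OPEN,np.ones((5,5))),0,1)[0],key=cv2.contourArea)[:,0]
print('warm T',rect(onz(T,cs,.055)))
wt=np.array([(515,138),(748,110),(783,315),(540,345)])/4+[225,105]
print('warm T hand',onz(T,wt,.055).round(4)[:,:2].tolist())
ws=np.array([(222,240),(32,172),(152,65),(330,122)])/3.3+[180,160]  # rear-L, rear-R, front-R, front-L
print('warm S hand',onz(S,ws,[.063,.063,.058,.058][0]).round(4)[:,:2].tolist())
print('tri warm',[np.round(tri(T,a,S,b)[0],4).tolist() for a,b in zip(wt,[ws[0],ws[1],ws[2],ws[3]])])
rt=np.array([(27,172),(187,157),(205,370),(43,383)])/4+[225,105]
rs=np.array([(677,480),(509,408),(603,255),(757,313)])/3.3+[180,160]
for n,R in(('T',onz(T,rt,.024)),('S',onz(S,rs,.024))):
    v=R[0]+R[1]-R[2]-R[3];print('rack',n,R.mean(0).round(4),'yaw',np.degrees(np.arctan2(v[1],v[0])).round(2),R[:,:2].round(3).tolist())
print('tri rack',[np.round(tri(T,a,S,b)[0],4).tolist() for a,b in zip(rt,rs)])
rod=np.array([(62,175),(73,358),(145,168),(157,350)])/4+[225,105]
R=onz(T,rod,.056);print('rods',R.round(4)[:,:2].tolist(),R.mean(0).round(4))
for n,a,b in(('T',(356,452),0),):pass
for nm,p in(('box',(450,194)),('big',(360,240)),('bottle',(321,122))):print(nm,onz(T,p,.02).round(3))
```

```text
T handle [0.44   0.0143 0.054 ] yaw -6.08 ext -0.0515 0.0518
T glass (array([ 603.2, -248.9]), array([ 90.5, 101.9]), 11.07)
S handle [0.4401 0.016  0.045 ] yaw -4.62 ext -0.056 0.0544
S glass (array([ 605.3, -246.6]), array([ 91.9, 102.5]), 10.54)
tri handle (array([0.44079139, 0.01518423, 0.0449532 ]), np.float64(0.001656367853289037)) glass (array([ 0.60401964, -0.24972165,  0.0581389 ]), np.float64(5.03447015688385e-05))
blade T [ 0.5572 -0.0012  0.001 ] [[0.607, 0.017], [0.603, -0.03], [0.507, -0.019], [0.513, 0.027]]
blade S [0.5605 0.0043 0.001 ] [[0.605, -0.023], [0.609, 0.022], [0.518, 0.034], [0.51, -0.015]]
warm T (array([ 593.7, -253.3]), array([211.3, 235.8]), 6.14)
warm T hand [[0.6851, -0.129], [0.7081, -0.3462], [0.5141, -0.3682], [0.4906, -0.1458]]
warm S hand [[0.6902, -0.1115], [0.7207, -0.3261], [0.5345, -0.3451], [0.5071, -0.1296]]
tri warm [[0.6836, -0.1256, 0.0503], [0.7098, -0.3468, 0.0448], [0.5157, -0.37, 0.0407], [0.4914, -0.1453, 0.0449]]
rack T [0.5749 0.2452 0.024 ] yaw 4.8 [[0.671, 0.329], [0.682, 0.178], [0.478, 0.162], [0.469, 0.312]]
rack S [0.5797 0.2522 0.024 ] yaw 4.88 [[0.672, 0.334], [0.683, 0.187], [0.487, 0.169], [0.477, 0.318]]
tri rack [[0.6706, 0.3318, 0.0211], [0.6815, 0.1817, 0.0191], [0.4793, 0.164, 0.0139], [0.4698, 0.3149, 0.0154]]
rods [[0.6583, 0.2904], [0.4866, 0.2786], [0.6633, 0.2134], [0.4925, 0.202]] [0.5752 0.2461 0.056 ]
box [[ 0.48  -0.483  0.02 ]]
big [[ 0.316 -0.143  0.02 ]]
bottle [[ 0.766 -0.009  0.02 ]]
```

```bash
cat >> h.py <<'E'
from scipy.spatial.transform import Rotation as Ro
def yaw(s): 
    v=Ro.from_rotvec(s['orientation']).as_matrix()[:,0];return np.degrees(np.arctan2(v[1],v[0]))
def go(x,y,z,w,s=None):
    "shift in cm in tool axes after the twist (twist first), and twist rad"
    s=s or robot.read_state();p=s['tool_pos'];a=np.radians(w);d=np.array([x,y,z])-p
    ax=np.array([[np.cos(a),np.sin(a),0],[np.sin(a),-np.cos(a),0],[0,0,-1]])
    print('t',round(s['t'],2),'pos',p.round(4),'yaw',yaw(s).round(2),'F',np.round(s['force'],2),'| twist',np.radians(yaw(s)-w).round(4),'shift cm',(100*ax@d).round(2))
E
python3 - <<'E'
from h import *
go(.473,.011,.13,-5.7)
E
```

```text
t 0.3 pos [ 0.1402 -0.5832  0.2433] yaw 13.51 F [-0.28  0.09  0.15] | twist 0.3353 shift cm [ 27.22 -62.44  11.33]
```

Call:
apply_moves --pt "0 0 0" --pt "0 0 0" --pt "1.94 -4.46 0" --pt "1.94 -4.46 0" --pt "1.94 -4.46 0" --pt "1.94 -4.46 0" --pt "1.94 -4.46 0" --pt "1.94 -4.46 0" --twist '[0.1677, 0.1677, 0, 0, 0, 0, 0, 0]' --gripper 6 --squeeze 50

```text
t: 1.3
tool_pos: [0.2832, -0.3273, 0.2438]
orientation: [3.137, -0.157, 0.001]
force: [0.8, -0.4, 0.7]
opening: 0.0599
gripper_force: 0.0
```

Call:
apply_moves --pt "1.94 -4.46 0.0" --pt "1.94 -4.46 1.4" --pt "1.94 -4.46 1.4" --pt "1.94 -4.46 1.4" --pt "1.94 -4.46 1.4" --pt "1.94 -4.46 1.4" --pt "1.94 -4.46 1.4" --pt "1.94 -4.46 1.4" --twist '[0, 0, 0, 0, 0, 0, 0, 0]'

```text
t: 2.3
tool_pos: [0.4733, 0.0125, 0.1455]
orientation: [3.138, -0.156, 0.001]
force: [1.4, -0.1, 0.9]
opening: 0.0598
gripper_force: 0.0
```

Run:
```python
from h import *
T=cam('top');S=cam('scene')
go(.473,.011,.049,-5.7)
a=cv2.resize(T['frame'][130:230,270:370],None,fx=4,fy=4,interpolation=2)
b=cv2.resize(S['frame'][140:240,280:380],None,fx=4,fy=4,interpolation=2)
cv2.imwrite('pics/grip.png',np.hstack([a,b])[...,::-1])
```

```text
t 2.4 pos [0.4727 0.0146 0.1439] yaw -5.48 F [-0.78 -0.5   0.42] | twist 0.0038 shift cm [0.06 0.35 9.49]
```

View pics/grip.png

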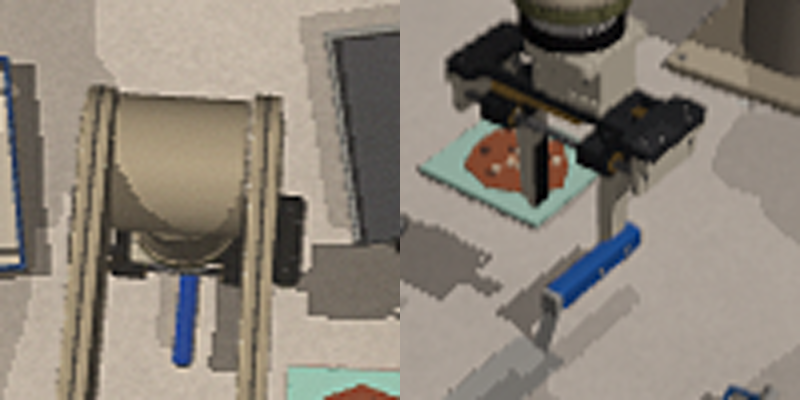

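The fingers straddle the blue handle (left panel at (185,280), right panel at (590,270)), slightly towards +y, so I correct by 0.35 cm while descending.

Call:
apply_moves --pt "0.06 0.35 1.5" --pt "0 0 2" --pt "0 0 2" --pt "0 0 2" --pt "0 0 1.0" --pt "0 0 0.8" --pt "0 0 0" --pt "0 0 0" --twist '[0.004, 0, 0, 0, 0, 0, 0, 0]'

```text
t: 3.4
tool_pos: [0.4733, 0.0072, 0.0533]
orientation: [3.137, -0.163, 0.002]
force: [0.6, -0.6, 0.3]
opening: 0.0602
gripper_force: 0.0
```

Call:
apply_moves --pt "0 0 0" --pt "0 0 0" --pt "0 0 0" --pt "0 0 0" --pt "0 0 0" --pt "0 0 0" --twist '[0, 0, 0, 0, 0, 0]' --gripper 0.5 --squeeze 60

```text
t: 4.15
tool_pos: [0.4728, 0.0074, 0.0526]
orientation: [-3.137, 0.163, 0.0]
force: [-0.2, 0.6, 0.6]
opening: 0.0176
gripper_force: 59.2
```

Run:
```python
from h import *
go(.473,.011,.049,-5.7); s=robot.read_state();print(s['opening'],s['gripper_force'],s['wrist_torque'])
```

```text
t 4.15 pos [0.4728 0.0074 0.0526] yaw -5.93 F [-0.22  0.61  0.58] | twist -0.0041 shift cm [-0.01 -0.36  0.36]
0.017632992115854947 59.2473828792572 [0.14065473 0.02634262 0.0009535 ]
```

Gripped, with 17.6 mm opening and 59 N. I lift and carry it to the front of the warmer.

Call:
apply_moves --pt "0 0 -1" --pt "0 0 -2" --pt "0 0 -3" --pt "0 0 -3" --pt "0 0 -1" --pt "0 0 0" --pt "0 0 0" --twist '[0, 0, 0, 0, -0.1, -0.11, 0]'

```text
t: 5.03
tool_pos: [0.4729, 0.0073, 0.1533]
orientation: [3.137, 0.166, 0.001]
force: [0.3, 0.1, -1.5]
opening: 0.0176
gripper_force: 59.2
```

Run:
```python
from h import *
go(.405,-.269,.135,6.1); s=robot.read_state();print(s['opening'],s['gripper_force'],s['wrist_torque'])
```

```text
t 5.03 pos [0.4729 0.0073 0.1533] yaw 6.06 F [ 0.29  0.08 -1.52] | twist -0.0007 shift cm [-9.69 26.75  1.83]
0.0176058648326706 59.24551963806152 [-0.03838341  0.04273275 -0.03316966]
```

Call:
apply_moves --pt "-0.6 2 0" --pt "-1.4 3.8 0" --pt "-1.6 4.4 0" --pt "-1.6 4.4 0" --pt "-1.6 4.4 0" --pt "-1.5 4.0 0" --pt "-1.4 3.75 0" --pt "0 0 0" --twist '[0, 0, 0, 0, 0, 0, 0, 0]'

```text
t: 6.02
tool_pos: [0.4038, -0.2711, 0.1527]
orientation: [3.137, 0.157, -0.001]
force: [0.6, 0.4, -0.8]
opening: 0.0179
gripper_force: 59.2
```

Run:
```python
from h import *
T=cam('top');S=cam('scene')
go(.405,-.269,.1076,6.1)
a=cv2.resize(T['frame'][125:225,335:435],None,fx=4,fy=4,interpolation=2)
b=cv2.resize(S['frame'][150:250,180:280],None,fx=4,fy=4,interpolation=2)
cv2.imwrite('pics/pre.png',np.hstack([a,b])[...,::-1])
```

```text
t 6.12 pos [ 0.4044 -0.2688  0.1524] yaw 5.92 F [ 0.66  0.34 -0.8 ] | twist -0.0031 shift cm [0.05 0.03 4.48]
```

View pics/pre.png

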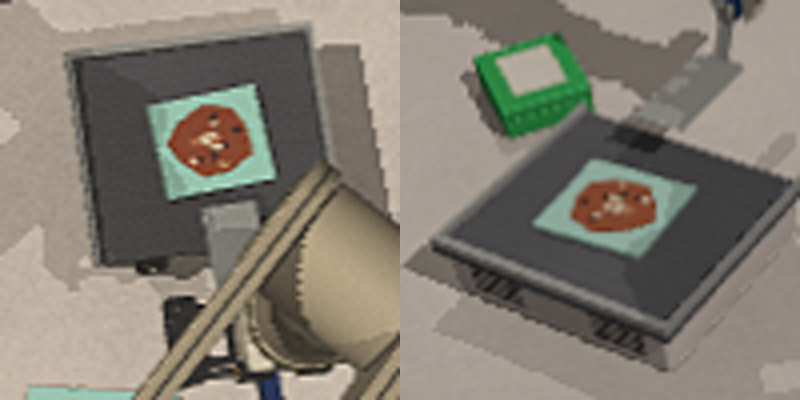

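The blade front is at about px (392,176) in the top view, pointing at the glass and clear of it, with the warmer edge beneath. I descend, then feel for contact.

Call:
apply_moves --pt "0 0 1.2" --pt "0 0 1.2" --pt "0 0 1.0" --pt "0 0 0.5" --pt "0 0 0" --pt "0 0 0" --twist '[-0.003, 0, 0, 0, 0, 0]'

```text
t: 6.88
tool_pos: [0.405, -0.2691, 0.114]
orientation: [3.136, 0.172, 0.001]
force: [-0.3, 0.5, -1.1]
opening: 0.0174
gripper_force: 59.2
```

Run:
```python
from h import *
T=cam('top')
go(.405,-.269,.1076,6.1); s=robot.read_state();print(s['wrist_torque'])
print(onz(T,[(392.5,176.4)],.1))
h=cv2.cvtColor(T['frame'],cv2.COLOR_RGB2HSV)
cv2.imwrite('pics/p2.png',cv2.resize(T['frame'][150:210,360:420],None,fx=8,fy=8,interpolation=2)[...,::-1])
print(proj(T,[[.538,-.2545,.062]]))
```

```text
t 6.92 pos [ 0.405  -0.2692  0.1141] yaw 6.27 F [-0.24 -0.1  -0.57] | twist 0.0029 shift cm [-0.   -0.02  0.65]
[0.03715676 0.06934126 0.02060025]
[[ 0.53435146 -0.25913141  0.1       ]]
[[389.63498242 177.5144585 ]]
```

View pics/p2.png

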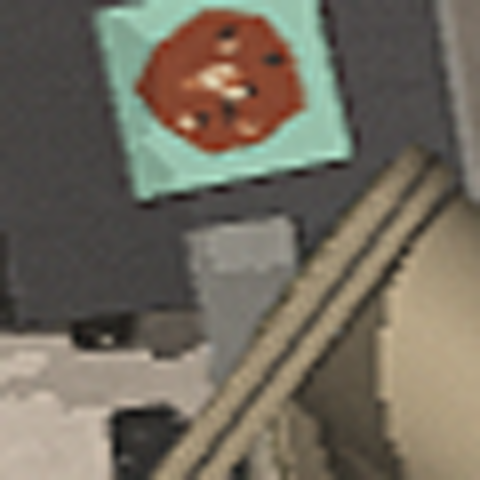

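The blade front is at px (389.6,177.7), against a prediction of (389.6,177.5), so the geometry is confirmed. Now the slow touch-down.

Call:
apply_moves --pt "0 0 0.2" --pt "0 0 0.15" --pt "0 0 0.1" --pt "0 0 0" --pt "0 0 0" --twist '[0, 0, 0, 0, 0]'

```text
t: 7.55
tool_pos: [0.4048, -0.2689, 0.1092]
orientation: [3.137, 0.172, 0.0]
force: [-0.0, 0.6, -1.6]
opening: 0.0173
gripper_force: 59.2
```

Call:
apply_moves --pt "0 0 0.1" --pt "0 0 0" --pt "0 0 0" --twist '[0, 0, 0]'

```text
t: 7.92
tool_pos: [0.4047, -0.2689, 0.1081]
orientation: [-3.137, -0.172, 0.0]
force: [0.1, -0.3, -1.3]
opening: 0.0177
gripper_force: 59.2
```

Call:
apply_moves --pt "0 0 0.07" --pt "0 0 0" --pt "0 0 0" --twist '[0, 0, 0]'

```text
t: 8.3
tool_pos: [0.4048, -0.269, 0.1076]
orientation: [3.137, 0.172, 0.0]
force: [-0.7, 0.5, 0.1]
opening: 0.0174
gripper_force: 59.2
```

Call:
apply_moves --pt "0 0 0.07" --pt "0 0 0" --pt "0 0 0" --twist '[0, 0, 0]'

```text
t: 8.68
tool_pos: [0.4048, -0.2691, 0.1069]
orientation: [3.137, 0.172, 0.0]
force: [-1.9, 0.4, 2.2]
opening: 0.0177
gripper_force: 59.3
```

Call:
apply_moves --pt "0.4 0 0" --pt "0.6 0 0" --pt "0.6 0 0" --pt "0.6 0 0" --pt "0.6 0 0" --pt "0.6 0 0" --pt "0.6 0 0" --pt "0.6 0 0" --twist '[0, 0, 0, 0, 0, 0, 0, 0]'

```text
t: 9.68
tool_pos: [0.4504, -0.2643, 0.1073]
orientation: [3.136, 0.172, -0.002]
force: [-9.1, -1.9, 12.0]
opening: 0.0178
gripper_force: 59.3
```

Run:
```python
from h import *
T=cam('top');S=cam('scene');go(.405,-.269,.1076,6.1)
for c,gb in((T,(340,130,430,190)),(S,(190,180,265,225))):
    h=cv2.cvtColor(c['frame'],cv2.COLOR_RGB2HSV);m=cv2.inRange(h,(70,40,60),(95,255,255));k=m*0;k[gb[1]:gb[3],gb[0]:gb[2]]=m[gb[1]:gb[3],gb[0]:gb[2]]
    cs=max(cv2.findContours(k,0,1)[0],key=cv2.contourArea)[:,0]
    print(cv2.minAreaRect((onz(c,cs,.061)[:,:2]*1000).astype(np.float32)))
```

```text
t 9.78 pos [ 0.4511 -0.2642  0.1073] yaw 6.29 F [-4.19 -0.56  8.11] | twist 0.0033 shift cm [-4.63 -0.01 -0.03]
((626.5595703125, -248.91201782226562), (91.07915496826172, 101.21859741210938), 7.9100728034973145)
((627.98291015625, -245.65272521972656), (92.83004760742188, 101.25080108642578), 7.930350303649902)
```

Call:
apply_moves --pt "0.5 0 0" --pt "0.5 0 0" --pt "0.5 0 0" --pt "0.4 0 0" --pt "0.3 0 0" --pt "0.2 0 0" --pt "0.2 0 0" --twist '[0, 0, 0, 0, 0, 0, 0]'

```text
t: 10.65
tool_pos: [0.476, -0.2617, 0.1076]
orientation: [3.136, 0.172, -0.003]
force: [-11.8, -1.0, 13.6]
opening: 0.0174
gripper_force: 59.3
```

Call:
apply_moves --pt "0.2 0 0" --pt "0.2 0 0" --pt "0.2 0 0" --twist '[0, 0, 0]'

```text
t: 11.02
tool_pos: [0.4819, -0.261, 0.1076]
orientation: [3.136, 0.172, -0.002]
force: [-10.0, -0.5, 13.0]
opening: 0.0176
gripper_force: 59.3
```

```bash
cat >> h.py <<'E'
def glass(z,bT,bS):
    for n,b in(('top',bT),('scene',bS)):
        if b is None: continue
        c=cam(n);h=cv2.cvtColor(c['frame'],cv2.COLOR_RGB2HSV);m=cv2.inRange(h,(70,40,60),(95,255,255));k=m*0
        k[b[1]:b[3],b[0]:b[2]]=m[b[1]:b[3],b[0]:b[2]]
        cs=max(cv2.findContours(k,0,1)[0],key=cv2.contourArea)[:,0];r=cv2.minAreaRect((onz(c,cs,z)[:,:2]*1000).astype(np.float32))
        print(n,[np.round(v,1) for v in r])
E
python3 - <<'E'
from h import *
go(.405,-.269,.1076,6.1);glass(.061,(340,125,430,190),(180,180,265,230))
E
```

```text
t 11.03 pos [ 0.4819 -0.261   0.1076] yaw 6.26 F [-9.97 -0.54 13.03] | twist 0.0029 shift cm [-7.73 -0.02 -0.  ]
top [array([ 651. , -245.9]), array([ 90.2, 101. ]), np.float64(7.1)]
scene [array([ 649.1, -244. ]), array([ 89. , 103.7]), np.float64(6.6)]
```

Call:
apply_moves --pt "0.2 0 -0.05" --pt "0.4 0 0" --pt "0.5 0 0" --pt "0.5 0 0" --twist '[0, 0, 0, 0]'

```text
t: 11.62
tool_pos: [0.498, -0.2589, 0.1076]
orientation: [3.137, 0.172, -0.002]
force: [-8.4, -0.4, 10.0]
opening: 0.0178
gripper_force: 59.3
```

Call:
apply_moves --pt "0.5 0 0" --pt "0.5 0 0" --pt "0.5 0 0" --pt "0.5 0 0" --pt "0.5 0 0" --twist '[0, 0, 0, 0, 0]'

```text
t: 12.25
tool_pos: [0.5226, -0.2562, 0.1076]
orientation: [3.137, 0.172, -0.003]
force: [-9.3, -2.0, 11.4]
opening: 0.0179
gripper_force: 59.3
```

Run:
```python
from h import *
go(.5535,-.253,.1076,6.1);glass(.061,(340,125,430,190),(180,180,265,230))
```

```text
t 12.25 pos [ 0.5226 -0.2562  0.1076] yaw 6.27 F [-9.33 -1.95 11.43] | twist 0.0029 shift cm [3.1  0.01 0.  ]
top [array([ 651.2, -238.5]), array([88.7, 87.6]), np.float64(5.8)]
scene [array([ 648.3, -244.1]), array([ 90.2, 103.6]), np.float64(6.3)]
```

Call:
apply_moves --pt "0.5 0 0" --pt "0.5 0 0" --pt "0.5 0 0" --pt "0.5 0 0" --pt "0.5 0 0" --pt "0.4 0 0" --pt "0 0 0" --twist '[0, 0, 0, 0, 0, 0, 0]'

```text
t: 13.22
tool_pos: [0.5514, -0.2531, 0.1076]
orientation: [3.137, 0.172, -0.003]
force: [-9.2, -1.2, 9.5]
opening: 0.0178
gripper_force: 59.3
```

Call:
apply_moves --pt "-0.1 0 -0.1" --pt "0 0 -0.2" --pt "0 0 -0.3" --pt "0 0 -0.3" --pt "0 0 -0.3" --pt "0 0 -0.2" --pt "0 0 0" --twist '[0, 0, 0, 0, 0, 0, 0]'

```text
t: 14.1
tool_pos: [0.551, -0.253, 0.1215]
orientation: [3.137, 0.172, 0.001]
force: [0.1, -0.1, -2.7]
opening: 0.0176
gripper_force: 59.2
```

Run:
```python
from h import *
go(.5535,-.253,.1076,6.1);glass(.075,None,(180,180,265,230))
S=cam('scene');save(S,'lift.png',(170,130,290,240),5)
```

```text
t 14.1 pos [ 0.551  -0.253   0.1215] yaw 6.26 F [ 0.1  -0.11 -2.69] | twist 0.0029 shift cm [0.25 0.03 1.39]
scene [array([ 651.6, -243.3]), array([ 94.1, 101.9]), np.float64(6.8)]
```

View pics/lift.png

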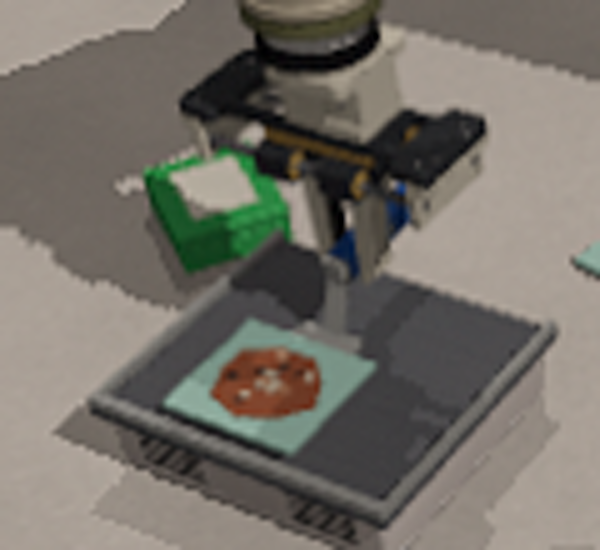

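The glass sits level on the blade, just above the plate. I lift further and re-measure the rack with masks.

Call:
apply_moves --pt "0 0 -0.4" --pt "0 0 -0.6" --pt "0 0 -0.8" --pt "0 0 -0.8" --pt "0 0 -0.7" --pt "0 0 -0.4" --pt "0 0 -0.2" --pt "0 0 0" --twist '[0, 0, 0, 0, 0, 0, 0, 0]'

```text
t: 15.2
tool_pos: [0.5508, -0.2528, 0.1602]
orientation: [-3.137, -0.172, 0.0]
force: [-0.5, 0.1, -2.3]
opening: 0.0175
gripper_force: 59.2
```

Run:
```python
from h import *
go(.4773,.2413,.16,4.4);glass(.113,(330,110,430,190),(160,150,265,230))
for n,b in(('top',(225,135,285,210)),('scene',(325,230,415,310))):
    c=cam(n);h=cv2.cvtColor(c['frame'],cv2.COLOR_RGB2HSV);m=cv2.inRange(h,(100,70,30),(130,255,255));k=m*0
    k[b[1]:b[3],b[0]:b[2]]=m[b[1]:b[3],b[0]:b[2]]
    y,x=np.nonzero(k);hu=cv2.convexHull(np.c_[x,y].astype(np.int32))[:,0]
    r=cv2.minAreaRect((onz(c,hu,.024)[:,:2]*1000).astype(np.float32));print(n,[np.round(v,1) for v in r])
    # rods: bright-gray, low saturation top ridge; project predicted rod axes for check
    if n=='top':
        P=c
        g=cv2.GaussianBlur(c['frame'].astype(np.float32),(3,3),0)
        for cx,cy,w in((.577,.249,4.4),):
            a=np.radians(w);u=np.array([np.cos(a),np.sin(a)]);v=np.array([-u[1],u[0]])
            for s in(-.06,-.03,0,.03,.06):
                ys=np.arange(-.06,.0601,.003);X=np.array([np.r_[np.array([cx,cy])+u*s+v*yy,.056] for yy in ys]);q=proj(c,X).astype(np.float32)
                val=cv2.remap(g,q[None,:,0],q[None,:,1],1)[0].mean(1)
                print(s,val.round(0).astype(int).tolist())
```

```text
t 15.2 pos [ 0.5508 -0.2528  0.1602] yaw 6.27 F [-0.53  0.06 -2.27] | twist 0.0326 shift cm [-3.540e+00 -4.983e+01  2.000e-02]
top [array([ 663.9, -207.2]), array([45.8, 92.5]), np.float64(61.0)]
scene [array([ 650.9, -243.6]), array([94.2, 98.9]), np.float64(6.6)]
top [array([576.7, 247.9]), array([203.8, 154.5]), np.float64(4.6)]
-0.06 [171, 172, 174, 167, 145, 109, 100, 118, 139, 155, 166, 170, 149, 122, 102, 97, 111, 145, 167, 173, 173, 172, 172, 172, 172, 172, 172, 173, 172, 151, 119, 100, 110, 125, 110, 98, 94, 97, 97, 96, 86]
-0.03 [172, 172, 172, 167, 142, 112, 103, 117, 145, 165, 173, 169, 149, 120, 97, 92, 102, 128, 160, 182, 190, 196, 199, 201, 201, 201, 198, 192, 180, 157, 125, 111, 128, 138, 131, 110, 96, 96, 98, 96, 88]
0 [171, 172, 174, 167, 147, 126, 119, 134, 147, 158, 169, 180, 181, 156, 134, 122, 124, 140, 175, 196, 202, 201, 200, 200, 200, 200, 200, 202, 206, 184, 144, 122, 124, 135, 113, 102, 108, 120, 127, 122, 104]
0.03 [200, 200, 202, 198, 176, 134, 120, 128, 142, 153, 171, 180, 163, 140, 124, 122, 121, 131, 155, 185, 202, 201, 200, 200, 200, 200, 200, 202, 197, 174, 138, 112, 128, 135, 129, 116, 116, 123, 125, 124, 114]
0.06 [137, 136, 134, 123, 105, 100, 110, 130, 140, 135, 137, 142, 145, 130, 114, 108, 108, 106, 102, 102, 107, 113, 124, 136, 143, 144, 149, 151, 149, 128, 109, 109, 124, 141, 135, 119, 115, 120, 125, 124, 108]
scene [array([579. , 248.8]), array([204.6, 153.4]), np.float64(4.6)]
```

Call:
apply_moves --pt "-0.04 -0.5 0" --pt "-0.07 -1 0" --pt "-0.1 -1.5 0" --pt "-0.14 -2 0" --pt "-0.18 -2.5 0" --pt "-0.18 -2.5 0" --pt "-0.18 -2.5 0" --pt "-0.18 -2.5 0" --twist '[0.004, 0.004, 0.004, 0.004, 0.004, 0.004, 0.004, 0.004]'

```text
t: 16.4
tool_pos: [0.5259, -0.1024, 0.1603]
orientation: [-3.139, -0.122, -0.0]
force: [0.3, -0.3, -2.3]
opening: 0.0178
gripper_force: 59.2
```

Call:
apply_moves --pt "-0.18 -2.5 0" --pt "-0.18 -2.5 0" --pt "-0.18 -2.5 0" --pt "-0.18 -2.5 0" --pt "-0.18 -2.5 0" --pt "-0.18 -2.5 0" --pt "-0.18 -2.5 0" --pt "-0.18 -2.5 0" --twist '[0, 0, 0, 0, 0, 0, 0, 0]'

```text
t: 17.4
tool_pos: [0.4957, 0.0956, 0.1603]
orientation: [-3.139, -0.123, -0.0]
force: [-0.0, 0.1, -2.5]
opening: 0.0176
gripper_force: 59.2
```

Call:
apply_moves --pt "-0.18 -2.5 0" --pt "-0.18 -2.5 0" --pt "-0.18 -2.5 0" --pt "-0.18 -2 0" --pt "-0.1 -1.5 0" --pt "-0.07 -1 0" --pt "-0.03 -0.5 0" --pt "0 0 0" --twist '[0, 0, 0, 0, 0, 0, 0, 0]'

```text
t: 18.4
tool_pos: [0.4777, 0.2177, 0.1602]
orientation: [3.139, 0.122, -0.0]
force: [-0.6, -0.1, -2.2]
opening: 0.0175
gripper_force: 59.2
```

Run:
```python
from h import *
go(.4776,.2431,.16,4.4);glass(.113,(200,110,300,190),(300,200,460,320))
```

```text
t 18.4 pos [0.4777 0.2177 0.1602] yaw 4.44 F [-0.62 -0.11 -2.18] | twist 0.0008 shift cm [ 0.18 -2.53  0.02]
top [array([581.1, 191.4]), array([86.6, 35.8]), np.float64(6.1)]
scene [array([577.9, 224.5]), array([93.3, 98.4]), np.float64(4.4)]
```

Call:
apply_moves --pt "0.05 -0.4 0.3" --pt "0.05 -0.6 0.6" --pt "0.05 -0.7 0.6" --pt "0.03 -0.5 0.6" --pt "0 -0.3 0.5" --pt "0 0 0.4" --pt "0 0 0.3" --pt "0 0 0" --twist '[0, 0, 0, 0, 0, 0, 0, 0]'

```text
t: 19.5
tool_pos: [0.4775, 0.2425, 0.127]
orientation: [3.139, 0.121, -0.001]
force: [-0.1, -0.4, -2.7]
opening: 0.0174
gripper_force: 59.2
```

Run:
```python
from h import *
go(.4776,.2427,.1076,4.4);glass(.08,None,(300,200,460,320))
S=cam('scene');save(S,'rk.png',(310,200,430,310),5)
```

```text
t 19.5 pos [0.4775 0.2425 0.127 ] yaw 4.43 F [-0.06 -0.38 -2.68] | twist 0.0004 shift cm [ 0.01 -0.01  1.94]
scene [array([576.4, 249. ]), array([92.6, 99.4]), np.float64(5.0)]
```

View pics/rk.png

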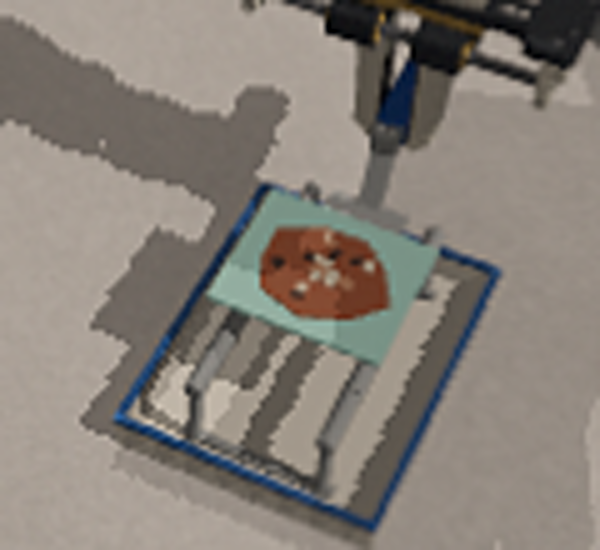

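Glass aligned over the rods at (0.5764, 0.249), about 20 mm above them. Lowering gently.

Call:
apply_moves --pt "0 0 0.3" --pt "0 0 0.4" --pt "0 0 0.4" --pt "0 0 0.3" --pt "0 0 0.15" --pt "0 0 0.1" --pt "0 0 0.1" --twist '[0, 0, 0, 0, 0, 0, 0]'

```text
t: 20.48
tool_pos: [0.4777, 0.2428, 0.1098]
orientation: [-3.139, -0.122, -0.0]
force: [0.2, 0.9, -2.8]
opening: 0.0176
gripper_force: 59.2
```

Call:
apply_moves --pt "0 0 0.08" --pt "0 0 0.08" --pt "0 0 0.08" --pt "0 0 0.08" --pt "0 0 0.1" --pt "0 0 0.1" --pt "0 0 0.1" --pt "0 0 0" --twist '[0, 0, 0, 0, 0, 0, 0, 0]'

```text
t: 21.48
tool_pos: [0.4776, 0.2427, 0.1035]
orientation: [3.139, 0.121, -0.0]
force: [-0.4, 0.3, -1.8]
opening: 0.0175
gripper_force: 59.2
```

Run:
```python
from h import *
go(.4776,.2427,.1,4.4);glass(.062,None,(300,200,460,320))
```

```text
t 21.48 pos [0.4776 0.2427 0.1035] yaw 4.43 F [-0.36  0.34 -1.79] | twist 0.0005 shift cm [0.   0.   0.35]
scene [array([578.7, 249.6]), array([90.6, 98.9]), np.float64(4.5)]
```

Call:
apply_moves --pt "0 0 0.15" --pt "0 0 0.15" --pt "0 0 0.1" --pt "0 0 0" --pt "0 0 0" --pt "0 0 0" --twist '[0, 0, 0, 0, 0, 0]'

```text
t: 22.28
tool_pos: [0.4777, 0.2428, 0.0996]
orientation: [-3.139, -0.122, -0.0]
force: [0.3, 0.1, -1.5]
opening: 0.0174
gripper_force: 59.2
```

Call:
apply_moves --pt "-0.3 0 0" --pt "-0.6 0 0" --pt "-1 0 0" --pt "-1 0 0" --pt "-1 0 0" --pt "-1 0 0" --pt "-1.2 0 0" --pt "-1.2 0 0" --twist '[0, 0, 0, 0, 0, 0, 0, 0]'

```text
t: 23.28
tool_pos: [0.404, 0.2371, 0.0995]
orientation: [-3.139, -0.122, 0.0]
force: [0.1, 0.4, -1.1]
opening: 0.0178
gripper_force: 59.2
```

Call:
apply_moves --pt "-1.5 0 0" --pt "-1.5 0 0" --pt "-1.5 0 0" --pt "-1.2 0 0" --pt "-0.7 0 0" --pt "-0.3 0 0" --pt "0 0 0" --twist '[0, 0, 0, 0, 0, 0, 0]'

```text
t: 24.15
tool_pos: [0.3382, 0.232, 0.0997]
orientation: [-3.139, -0.122, -0.001]
force: [0.6, 1.0, -1.0]
opening: 0.0177
gripper_force: 59.2
```

Run:
```python
from h import *
go(.45,.02,.0826,0);glass(.062,(210,110,300,200),(300,200,460,320))
S=cam('scene');save(S,'rk2.png',(300,150,460,310),3.5)
```

```text
t 24.15 pos [0.3382 0.232  0.0997] yaw 4.44 F [ 0.6   1.04 -1.01] | twist 0.0775 shift cm [11.18 21.2   1.71]
top [array([577.4, 247.6]), array([88.7, 99. ]), np.float64(4.3)]
scene [array([578.7, 249.6]), array([90.6, 98.9]), np.float64(4.5)]
```

View pics/rk2.png

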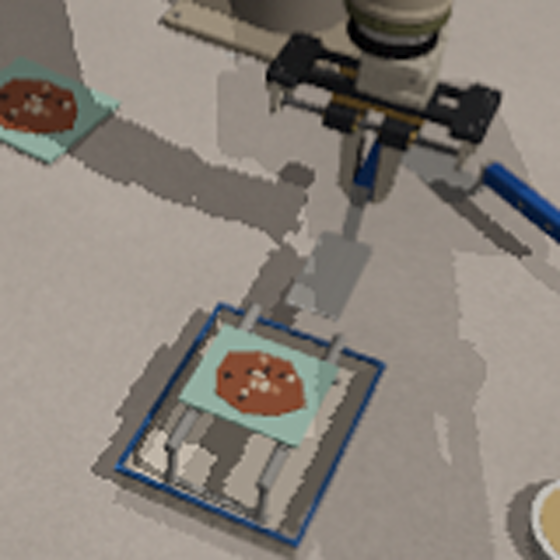

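The glass rests centred on both rods and the blade is out (tip at (320,290) in the crop). Next I carry the spatula to open bench and lay it down.

Call:
apply_moves --pt "0 1.5 0" --pt "0 2.5 0" --pt "0 3 0" --pt "0 3 0" --pt "1.4 2.5 0" --pt "2.4 2.5 0" --pt "2.4 2.5 0" --pt "2.4 2.0 0" --twist '[0, 0, 0, 0, 0, 0, 0, 0]'

```text
t: 25.3
tool_pos: [0.4395, 0.0422, 0.0995]
orientation: [3.139, 0.12, -0.0]
force: [0.1, 0.1, -1.2]
opening: 0.0175
gripper_force: 59.2
```

Call:
apply_moves --pt "1.6 1 0" --pt "0.8 0.5 0.6" --pt "0 0 1" --pt "0 0 1" --pt "0 0 0.9" --pt "0 0 0.6" --pt "0 0 0.2" --pt "0 0 0" --twist '[0, 0, 0, 0, 0, 0, 0, 0]'

```text
t: 26.3
tool_pos: [0.464, 0.0312, 0.0566]
orientation: [3.139, 0.122, 0.0]
force: [1.0, 0.3, -0.9]
opening: 0.0176
gripper_force: 59.2
```

Run:
```python
from h import *
go(.45,.02,.0526,4.4)
```

```text
t 26.3 pos [0.464  0.0312 0.0566] yaw 4.45 F [ 0.99  0.3  -0.9 ] | twist 0.0008 shift cm [-1.48  1.    0.4 ]
```

Call:
apply_moves --pt "0 0 0.1" --pt "0 0 0.1" --pt "0 0 0.1" --pt "0 0 0.1" --pt "0 0 0.02" --pt "0 0 0" --pt "0 0 0" --twist '[0, 0, 0, 0, 0, 0, 0]'

```text
t: 27.18
tool_pos: [0.464, 0.0311, 0.0526]
orientation: [3.139, 0.122, -0.0]
force: [-3.7, -0.7, 5.9]
opening: 0.0174
gripper_force: 59.3
```

Call:
apply_moves --pt "0 0 0" --pt "0 0 0" --pt "0 0 0" --pt "0 0 0" --pt "0 0 0" --twist '[0, 0, 0, 0, 0]' --gripper 6

```text
t: 27.8
tool_pos: [0.4639, 0.0311, 0.0523]
orientation: [-3.139, -0.122, 0.0]
force: [0.7, 0.3, -0.4]
opening: 0.059
gripper_force: 0.0
```

Call:
apply_moves --pt "0 0 -1" --pt "0 0 -2" --pt "0 0 -3" --pt "0 0 -4" --pt "0 0 -4" --pt "0 0 -2" --pt "0 0 0" --pt "0 0 0" --twist '[0, 0, 0, 0, 0, 0, 0, 0]'

```text
t: 28.8
tool_pos: [0.4634, 0.0311, 0.2115]
orientation: [-3.139, -0.122, 0.002]
force: [0.1, -0.7, -0.2]
opening: 0.0605
gripper_force: 0.0
```

Run:
```python
from h import *
go(.45,.02,.0526,4.4);glass(.062,(210,110,300,200),(300,200,460,320))
S=cam('scene');save(S,'end.png',(180,120,460,320),2.8)
```

```text
t 28.8 pos [0.4634 0.0311 0.2115] yaw 4.44 F [ 0.09 -0.68 -0.18] | twist 0.0006 shift cm [-1.43  1.   15.89]
top [array([577.4, 247.5]), array([88.7, 99.2]), np.float64(4.3)]
scene [array([578.7, 249.6]), array([90.6, 98.9]), np.float64(4.5)]
```

View pics/end.png

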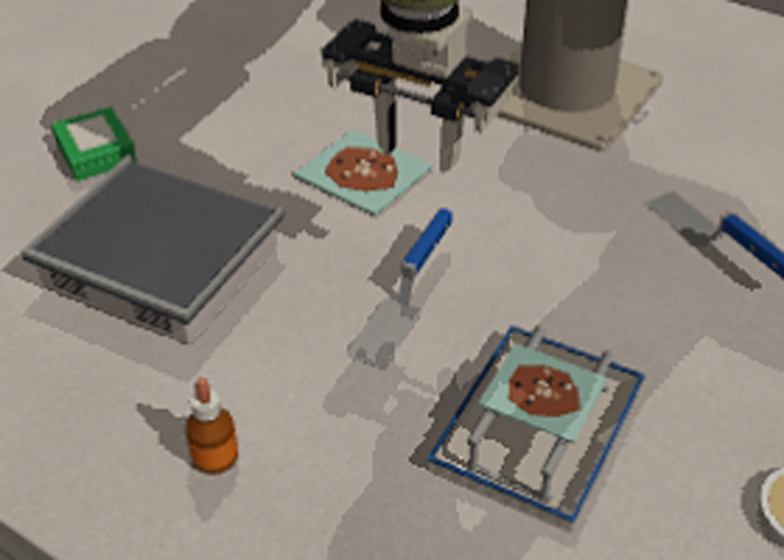

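The spatula lies flat on the bench at crop (385,330). The glass is centred on the rods at (545,390), and the bottle, box and dish look where they were. Handing in.

```bash
python3 -c "
from plant import robot
print(robot.close_job())"
```

```text
the job is handed in; nothing more can be done
None
```

I handed the job in at about 29 s: by the camera measurements the glass lies on both rods within about 2 mm of the rack's centre and within 1° of square, with the spatula flat on the bench; no verdict came back.

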